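# Vent the bench filter press, unlatch its clamp arm and hold it raised

### The arm

A 6-joint arm with a two-finger parallel gripper is mounted at the origin on the work surface. World frame = base frame: x ahead of the robot, y to its left, z up, the work surface at z = 0. Lengths are in m, angles in rad, forces in N, time in s.
With the tool pointing down it reaches from about 0.225 to 0.875 m from the base axis. Payload 3.4 kg.
Tool frame: the origin (TCP) lies midway between the tips of the shut fingers; the grasp point (between the pads) lies behind it (r.grip_depth is the z of the grasp point in the tool frame, in m); z points along the fingers, y is the line along which they close (so a half turn about z gives the same grasp; the last joint's range is limited). The gripper opens to 85 mm and grips with 20 to 120 N. Pads are 22 mm wide; open, the fingers measure 114 mm over their backs; the gripper's body (76 mm by 85 mm) begins 54 mm behind the grasp point. The pads swing forward as they close: fully open they stand 13 mm farther back than shut.
Start: joints at [-1.443, 0.276, 1.505, -0, 1.361, -0.121], TCP at [0.142, -0.557, 0.231] pointing down, gripper open.
Joint ranges: [-2.89, 2.89], [-0.75, 2.08], [0.22, 2.7], [-1.18, 4.32], [0.11, 2.71], [-2.7, 2.7]. Speed limits (rad/s): [2.57, 2.57, 3.14, 3.14, 3.14, 3.14].

### API

Orientations are given as [roll, pitch, yaw] about the fixed x, y, z axes, in that order (R = Rz(yaw) Ry(pitch) Rx(roll)).
In Python, from bench import r gives the robot as it stands. Calls block until the motion is done:
- r.move_pose(position, orientation): joint-space move of the TCP to a pose.
- r.servo_line(position, rot=None, rate=0.15, until_force=None): straight line of the TCP; rot=None keeps the orientation; rate is the mean speed in m/s. With until_force (N) it stops when the force on the tool has changed by that much, and returns True; else False.
- r.movej(angles): joint-space move.
- r.move_gripper(opening): finger opening in m; the grip force is fixed at half the most; returns when the fingers have stopped.
- r.dwell(seconds).
- r.solve_ik(position, orientation): joint angles nearest the present ones, or None.
- r.state(): the state.
- r.read_camera(name): name is "side" or "top"; returns a dict with "frame" (480x640x3 uint8, red, green, blue), "intrinsics" (3x3 intrinsics, pixels), "dist" ([k1, k2, p1, p2, k3] as OpenCV has them; the pictures are not rectified), "origin" and "attitude" of the camera in the world. Camera axes: x right, y down, z forward; pixel columns grow to the right and rows downward; lengths in m; the calibration is good to about 2 mm. A picture is of the moment at which its call begins. There is no depth.
A pose or a line that the arm cannot do raises r.IKError and nothing moves.
- r.job_done(): hands the job in; it is judged then, once.
Trained networks look in a picture, given as the dict that the camera call returned (one of the last four; its "shot" number tells which), for a name from the list of things; names that differ only in an ending like _2 or _b are one class to them, and where a whole thing is asked for, a point or a joint stands for the part that bears it (a point fixed in the world has none). Each returns a list of dicts, best first, with "score" (0 to 1); they miss things now and then, are a little off and sometimes report something else, mostly with a low value. They report only what shows in the picture. A call takes as long as a camera call.
- r.cut_out(picture, query): "pixels" (480x640 bool, what is visible of it) and "position" ([column, row] in pixels, amid what is visible of it).
- r.pinpoint(picture, query): "position" ([column, row] in pixels: a listed point, or the origin of a listed thing).
The state is a dict: "t": time; "joint_positions": joint angles; "qd": joint speeds; "joint_torque": joint torques, N m; "position": TCP position; "eef_rot": TCP orientation; "wrist_force": force on the tool from outside, world axes, zero at the start; "wrist_torque": the same for the moment, N m; "grip_width": finger opening in m; "gripper_force": force on a finger pad.
Only numpy, scipy, OpenCV 4.12 (cv2) and the standard library are available. Lean on these libraries where they do the work, as an engineer would, in place of code of your own. Each camera call takes 0.05 s, during which the arm holds its last target. There are 200 camera calls.

### The job

Vent the filter press first: pull its sprung vent lever all the way to its stop, keep it there a moment, and ease it slowly back to rest without letting it snap back. Then pull the latch knob on the clamp arm sideways against its spring, lift the arm's coupler off the ball, and hold the arm up, the coupler about 9 to 10 cm above the ball, so that a colleague can change the filter. The program finishes while you are still holding the arm up and still; leave the jug, bottle and jar standing where they are.

Things in the scene. Friction and masses are not known exactly. Their poses are not given: they have to be found in the camera images.
- press: Bench filter press, fixed: grey base plate 340 x 280 x 14 mm, ball post, steel cell (104 mm wide, top at z 100) and hinge bracket. Origin on the worktop, 70 mm behind the ball. x axis: from ball back to hinge (away from the robot, within 0.35 rad); y axis: to the left, the way the latch pulls; z up. 'Press' coordinates are in this frame, mm; the plate spans x -150 to 190, y -160 to 120.
- ball (a point): Centre of the 25 mm steel ball with a flat underside on top of its post, press (-70, 0, 106). Fixed.
- clamp_arm (a joint): Hinge angle of the clamp arm, rad: 0 down on the ball, grows as its front end is lifted, stop at 1.0. Aluminium bar 36 mm wide, 12 thick, 0.4 to 0.75 kg, from the hinge forward over the cell to the ball; top face at z 134 when down. Free hinge: it falls if let go. The latch's pawl under the ball keeps it down until the latch is pulled. At 0.44 rad the coupler is some 95 mm up.
- clamp_hinge (a point): Point on the clamp arm's hinge axis (parallel to the press's y axis), press (150, 0, 125). Fixed.
- coupler (a point): On the clamp arm, in the mouth of the three-walled socket at its front end that covers the ball; with the arm down, press (-70, 0, 99), 7 mm under the ball's centre. Rises with the arm on a circle of 0.22 m about the hinge.
- latch (a joint): Sideways travel of the spring latch on the clamp arm, m: 0 latched (rest), grows as its knob is pulled along the press's +y axis, stop at 0.016. The pawl is clear of the ball from 0.008; pull 10 mm or more. Spring 5 N at rest, 11 N at the stop. The latch rides on the arm, so lifting by its knob lifts the arm.
- latch_knob (a point): Centre (half-way up) of the latch's upright round black knob, 18 mm wide, 46 mm tall, on a dark steel plate (22 x 52 mm, top 23 mm below this point) across the arm's front end; at rest press (-70, 12, 163). Moves with latch and arm, leans back as the arm rises. Clear from above; pinch any two sides; it turns in fingers closed along the press's y axis.
- vent_lever (a joint): Angle of the vent lever, rad: 0 at rest (leaning 0.4 rad back, to the press's +x), grows as its grip is pulled towards the robot (press -x), stop at 0.8 (leaning 0.4 rad forward). Spring return: about 2 N at the grip to start, 8 N at the stop, plus some 2 N of drag at 0.1 m/s; let go from the stop it snaps back at some 3 rad/s.
- lever_knob (a point): Centre of the black cross-grip on top of the vent lever (a 10 mm steel rod): a round bar 22 mm thick, 32 mm long along the press's y axis, with flat ends; it is 125 mm from the lever's pivot and about 171 mm above the worktop at rest, highest (181 mm) half-way. Clear from above; fingers closing along the press's y axis on its ends let it turn.
- lever_pivot (a point): Point on the vent lever's hinge axis (parallel to the press's y axis), in the steel valve block bolted on the right side of the press: press y -125, z 56, x different each time (-35 to +25). Fixed.
- jug_mid (a point): Bystander: white plastic jug with a handle, 100 mm wide, 130 mm tall; point at its middle. Left of the press.
- sample_mid (a point): Bystander: amber sample bottle, 60 mm wide, 150 mm tall; point at its middle. Left of and in front of the press.
- jar_mid (a point): Bystander: white jar, 60 mm wide, 70 mm tall; point at its middle. Right of the press.

How it is judged:
On the way, in this order (a step that is already met when the one before it is completed fails the run):
1. the vent lever is pulled to its stop (0.7 rad or more) for 0.2 s (value of joint vent_lever above 0.7 rad), for 0.2 s.
2. the vent lever is back at rest (within 0.08 rad), the arm still down (value of joint vent_lever below 0.08 rad and value of joint clamp_arm below 0.05 rad), for 0.2 s.
3. the latch is pulled clear of the ball with the arm still down (value of joint latch above 0.007 m and value of joint clamp_arm below 0.1 rad), for 0.05 s.
At the end, for the whole second after the job is handed in: The gripper holds the clamp arm up (more than 1 N on the arm or its latch) at a hinge angle of 0.33 to 0.75 rad (coupler some 70 to 150 mm up), slower than 0.1 rad/s; the vent lever is at rest within 0.08 rad; jug, bottle and jar are within 30 mm of where they stood (value of joint clamp_arm between 0.33 and 0.75 rad and velocity of joint clamp_arm between -0.1 and 0.1 rad/s and contact force between clamp_arm and the fingers above 1 N and value of joint vent_lever below 0.08 rad and not (distance of jug_mid from where it was at the start of the episode above 0.03 m) and not (distance of sample_mid from where it was at the start of the episode above 0.03 m) and not (distance of jar_mid from where it was at the start of the episode above 0.03 m)); the arm keeps its last pose, push and grip.
It fails at once if the vent lever snaps back (faster than 1.6 rad/s) (velocity of joint vent_lever below -1.6 rad/s).
It fails at once if a bystander is pushed more than 30 mm (distance of any of jug_mid, sample_mid, jar_mid from where it was at the start of the episode above 0.03 m).
It also fails if it takes over 58 s, if anything falls off the work surface, if the arm or the gripper's body presses on something with over 40 N, if the wrist force passes 120 N, or if a joint passes its speed limit or range.

## Working session

There is one attempt and no reset: what is moved stays moved. The work goes in short steps, each a Python script; the robot and the scene stay as the last script left them, time stands still between calls to the robot, and variables do not carry over. Pictures are saved under pics/ and viewed, at most 10 in all, crops included, and the job is handed in when it is done.

```bash
mkdir -p pics; ls; cat > h.py <<'E'
import numpy as np, cv2
from bench import r
from scipy.spatial.transform import Rotation as Ro
def Rm(a):
    a=np.array(a,float)
    if a.shape==(3,3): return a
    return Ro.from_euler('xyz',a).as_matrix() if a.size==3 else Ro.from_quat(a).as_matrix()
def ray(p,px):
    K=np.array(p['intrinsics']);d=np.array(p['dist'])
    u=cv2.undistortPoints(np.array([[px]],float),K,d)[0,0]
    v=Rm(p['attitude'])@np.array([u[0],u[1],1]);return np.array(p['origin'],float),v/np.linalg.norm(v)
def tri(rs):
    A=sum(np.eye(3)-np.outer(v,v) for o,v in rs);b=sum((np.eye(3)-np.outer(v,v))@o for o,v in rs)
    X=np.linalg.solve(A,b);return X,[np.linalg.norm((np.eye(3)-np.outer(v,v))@(X-o)) for o,v in rs]
E
python3 - <<'E'
from h import *
ps={n:r.read_camera(n) for n in('side','top')}
for n,p in ps.items():
    cv2.imwrite(f'pics/{n}0.png',p['frame'][:,:,::-1]); print(n,p['origin'],p['attitude'])
for q in['press','ball','clamp_hinge','coupler','latch_knob','lever_knob','lever_pivot','jug_mid','sample_mid','jar_mid']:
    rs=[]
    for n,p in ps.items():
        d=r.pinpoint(p,q)
        print(q,n,[(np.round(x['position'],1).tolist(),round(x['score'],2)) for x in d[:2]])
        if d: rs.append(ray(p,d[0]['position']))
    if len(rs)==2: X,e=tri(rs);print('   ',X.round(4),np.round(e,4))
s=r.state();print(s['t'],s['eef_rot'],r.grip_depth)
E
```

```text
pics
side [ 0.36817229 -0.72086802  0.60530304] [-2.10631021e+00 -1.57164945e-03 -2.64731520e-01]
top [0.42823943 0.05103291 1.27370814] [-2.98685859 -0.00622457 -1.57014665]
press side [([334.9, 323.7], 0.92), ([205.1, 257.4], 0.25)]
press top [([359.4, 240.0], 0.9)]
    [ 0.6032 -0.016  -0.0029] [0.0023 0.0023]
ball side [([305.7, 286.5], 0.9)]
ball top [([374.5, 269.2], 0.93)]
    [ 0.5386 -0.0396  0.1041] [0.0036 0.0036]
clamp_hinge side [([408.2, 236.5], 0.72)]
clamp_hinge top [([338.7, 159.6], 0.83), ([421.2, 226.2], 0.7)]
    [0.7437 0.028  0.1273] [0.0023 0.0023]
coupler side [([301.7, 285.6], 0.78)]
coupler top [([373.1, 271.2], 0.78)]
    [ 0.5338 -0.0366  0.1049] [0.0026 0.0026]
latch_knob side [([411.8, 265.0], 0.71), ([298.4, 250.6], 0.63)]
latch_knob top [([371.7, 266.0], 0.96), ([504.3, 253.5], 0.3)]
    [ 0.6157 -0.0648  0.1465] [0.0852 0.0852]
lever_knob side [([412.1, 267.8], 0.82)]
lever_knob top [([422.6, 191.3], 0.78)]
    [ 0.6756 -0.1245  0.1701] [0.0048 0.0048]
lever_pivot side [([382.2, 340.1], 0.83)]
lever_pivot top [([420.6, 223.9], 0.63)]
    [ 0.6338 -0.1368  0.0532] [0.0037 0.0037]
jug_mid side []
jug_mid top [([248.9, 257.8], 0.94)]
sample_mid side [([202.7, 260.1], 0.71), ([301.1, 285.3], 0.54)]
sample_mid top [([283.0, 344.3], 0.81)]
    [0.3936 0.1343 0.071 ] [0.0007 0.0007]
jar_mid side [([388.3, 447.0], 0.65)]
jar_mid top [([506.2, 253.3], 0.96)]
    [ 0.5754 -0.3106  0.0396] [0.0026 0.0026]
1.1 [3.14153618e+00 1.47267965e-06 2.48740777e-01] -0.0187
```

View pics/side0.png

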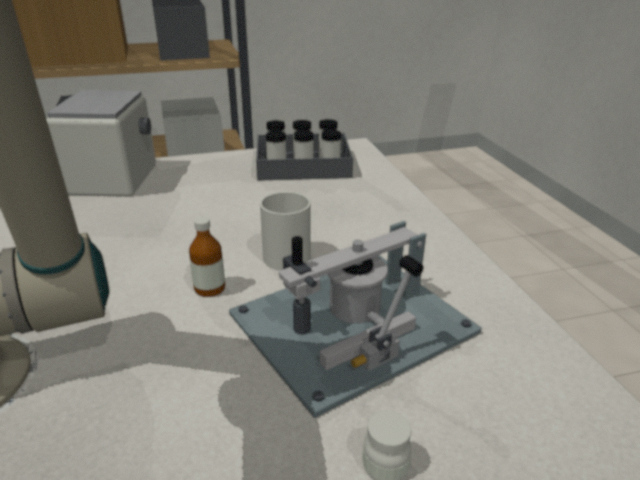

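View pics/top0.png

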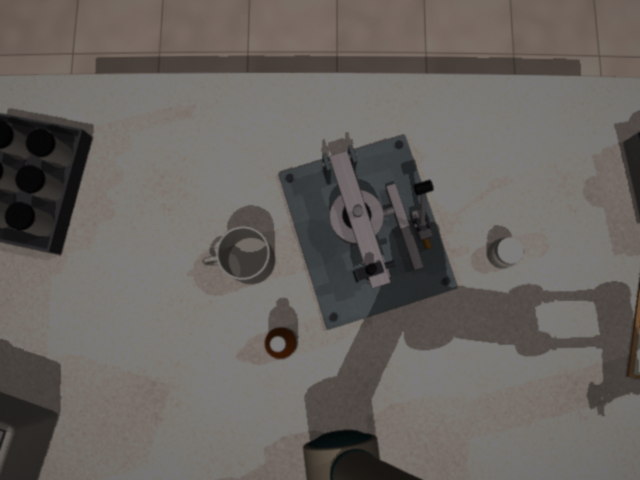

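```bash
cat > fit.py <<'E'
from h import *
from scipy.optimize import least_squares
# unknown: press x,y,yaw, pivot px ; reprojection of all points
P={'press':[0,0,0],'ball':[-70,0,106],'clamp_hinge':[150,0,125],'coupler':[-70,0,99],'latch_knob':[-70,12,163]}
obs=[('side','press',334.9,323.7),('top','press',359.4,240),('side','ball',305.7,286.5),('top','ball',374.5,269.2),('side','clamp_hinge',408.2,236.5),('top','clamp_hinge',338.7,159.6),('side','coupler',301.7,285.6),('top','coupler',373.1,271.2),('side','latch_knob',298.4,250.6),('top','latch_knob',371.7,266.0),
('side','lever_knob',412.1,267.8),('top','lever_knob',422.6,191.3),('side','lever_pivot',382.2,340.1),('top','lever_pivot',420.6,223.9)]
def pts(v):
    D={k:np.array(a)/1000 for k,a in P.items()}
    D['lever_pivot']=np.array([v[3],-.125,.056]);D['lever_knob']=D['lever_pivot']+.125*np.array([np.sin(.4),0,np.cos(.4)])
    R=Ro.from_euler('z',v[2]).as_matrix()
    return {k:R@a+[v[0],v[1],0] for k,a in D.items()}
if __name__=='__main__':
    ps={n:r.read_camera(n) for n in('side','top')}
    def res(v):
        D=pts(v);o=[]
        for n,q,a,b in obs:
            p=ps[n];R=Rm(p['attitude']);t=-R.T@np.array(p['origin'],float)
            uv=cv2.projectPoints(D[q][None],cv2.Rodrigues(R.T)[0],t,np.array(p['intrinsics'],float),np.array(p['dist'],float))[0][0,0]
            o+=[uv[0]-a,uv[1]-b]
        return np.array(o)
    s=least_squares(res,[.603,-.016,.3,0],loss='soft_l1',f_scale=2)
    print(s.x.round(4))
    for o,e in zip(obs,res(s.x).reshape(-1,2)): print(o[:2],e.round(1))
    for k,a in pts(s.x).items(): print(k,a.round(4))
    np.save('fit.npy',s.x)
    print('knob tri',tri([ray(ps['side'],(298.4,250.6)),ray(ps['top'],(371.7,266))]))
E
python3 fit.py
```

```text
[ 0.6033 -0.0169  0.313  -0.0095]
('side', 'press') [ 1.5 -1.2]
('top', 'press') [0.3 0.8]
('side', 'ball') [-3.6 -0.9]
('top', 'ball') [-0.2 -0.9]
('side', 'clamp_hinge') [-0.5  0.9]
('top', 'clamp_hinge') [-0.3 -2. ]
('side', 'coupler') [0.4 3.6]
('top', 'coupler') [ 0.9 -2.6]
('side', 'latch_knob') [-0.7  1.2]
('top', 'latch_knob') [-1.3  1.4]
('side', 'lever_knob') [-1.2 -0.6]
('top', 'lever_knob') [ 0.5 -4.5]
('side', 'lever_pivot') [-2.5 -0.1]
('top', 'lever_pivot') [ 1.7 -1.5]
press [ 0.6033 -0.0169  0.    ]
ball [ 0.5367 -0.0384  0.106 ]
clamp_hinge [0.746  0.0293 0.125 ]
coupler [ 0.5367 -0.0384  0.099 ]
latch_knob [ 0.533 -0.027  0.163]
lever_pivot [ 0.6327 -0.1387  0.056 ]
lever_knob [ 0.6791 -0.1238  0.1711]
knob tri (array([ 0.53443377, -0.02904943,  0.16630928]), [np.float64(0.0007030599132921274), np.float64(0.0007030599132921456)])
```

```bash
cat > m.py <<'E'
from fit import *
v=np.load('fit.npy');D=pts(v);yaw=v[2];ori=[np.pi,0,yaw];RZ=Ro.from_euler('z',yaw).as_matrix()
gd=-r.grip_depth
def tcp(g): return np.array(g)+[0,0,-gd]   # grasp point -> TCP, tool down
def loc(F): return (RZ.T@np.array(F)).round(1)
def st(tag=''):
    s=r.state();print(tag,'t',round(s['t'],2),'pos',np.round(s['position'],4),'F press',loc(s['wrist_force']),'w',round(s['grip_width'],4),'gf',np.round(s['gripper_force'],1))
    return s
E
python3 - <<'E'
from m import *
k=D['lever_knob']
r.move_pose(tcp(k+[0,0,.09]),ori); st('above')
r.move_gripper(.055)
print(r.servo_line(tcp(k),rate=.08,until_force=6)); st('down')
for n in('side','top'):
    p=r.read_camera(n);print([(np.round(x['position'],1).tolist(),round(x['score'],2)) for x in r.pinpoint(p,'lever_knob')[:2]])
    f=p['frame']; c=f[180:380,300:500] if n=='side' else f[100:300,320:520]
    cv2.imwrite(f'pics/{n}1.png',cv2.resize(c,(600,600))[:,:,::-1])
E
```

```text
above t 3.65 pos [ 0.6787 -0.125   0.2425] F press [-0.1  0.1 -0.7] w 0.0852 gf 0.0
False
down t 5.33 pos [ 0.6795 -0.1239  0.1532] F press [ 0.7  0.2 -0.9] w 0.0552 gf 0.0
[([412.2, 266.1], 0.62), ([333.5, 321.4], 0.36)]
[([420.6, 188.3], 0.47)]
```

View pics/side1.png

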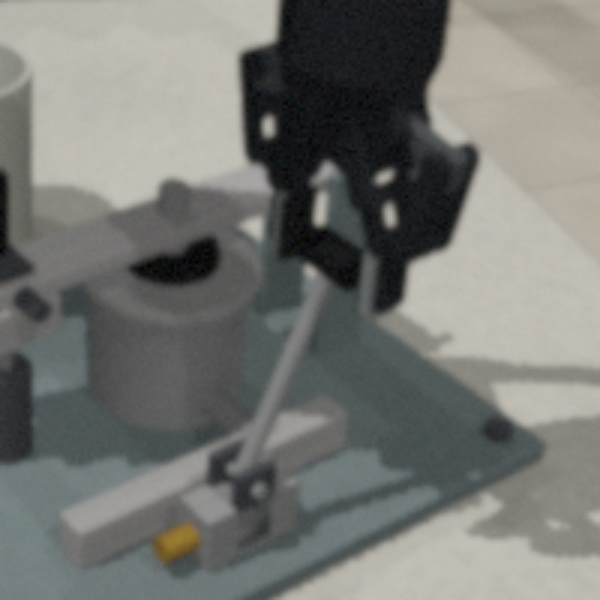

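The side crop shows the black cross-grip at about (325, 255), midway between the open pads at (280, 225) and (375, 280). I'll close the gripper.

```bash
python3 - <<'E'
from m import *
r.move_gripper(.036);st('36')
r.move_gripper(.02);s=st('closed')
f=loc(s['wrist_force'])[1]
if abs(f)<40:
    L=.125;p0=np.array(s['position'])
    def off(th): return RZ@np.array([L*(np.sin(.4-th)-np.sin(.4)),0,L*(np.cos(.4-th)-np.cos(.4))])
    for th in np.linspace(0,.3,5)[1:]:
        r.servo_line(p0+off(th),rate=.06)
        st(round(th,2))
    np.save('p0.npy',p0)
E
```

```text
36 t 5.86 pos [ 0.6791 -0.1238  0.1525] F press [-0.3  0.6 -1. ] w 0.0357 gf 0.0
closed t 6.08 pos [ 0.6788 -0.1228  0.1528] F press [0.  3.5 2.2] w 0.0311 gf 60.6
0.08 t 6.38 pos [ 0.6717 -0.125   0.1557] F press [ 5.   1.4 -4.5] w 0.0309 gf 60.4
0.15 t 6.69 pos [ 0.6635 -0.1277  0.1583] F press [ 5.5  1.5 -4.2] w 0.0312 gf 60.0
0.22 t 7.0 pos [ 0.6551 -0.1304  0.1603] F press [ 6.   1.9 -4.1] w 0.0309 gf 60.0
0.3 t 7.31 pos [ 0.6465 -0.1331  0.1618] F press [ 7.1  2.1 -4.2] w 0.0308 gf 59.8
```

Nicely centred. Continue to the stop, hold, ease back.

```bash
python3 - <<'E'
from m import *
L=.125;p0=np.load('p0.npy')
def off(th): return RZ@np.array([L*(np.sin(.4-th)-np.sin(.4)),0,L*(np.cos(.4-th)-np.cos(.4))])
th=.3
while th<.9:
    th+=.06 if th<.7 else .02
    r.servo_line(p0+off(th),rate=.06);s=st(round(th,2))
    if loc(s['wrist_force'])[0]>22: break
r.dwell(.5);s=st('hold')
p=r.read_camera('side');cv2.imwrite('pics/stop.png',cv2.resize(p['frame'][180:380,280:480],(500,500))[:,:,::-1])
d=s['position']-p0;print('est theta',.4-np.arcsin(np.sin(.4)+(RZ.T@d)[0]/L))
E
```

```text
0.36 t 7.58 pos [ 0.64   -0.1352  0.1624] F press [ 7.8  2.7 -4.8] w 0.0307 gf 59.7
0.42 t 7.86 pos [ 0.633  -0.1375  0.1627] F press [ 7.5  2.6 -4. ] w 0.0314 gf 59.6
0.48 t 8.13 pos [ 0.6262 -0.1396  0.1626] F press [ 8.2  2.9 -3.3] w 0.0309 gf 59.6
0.54 t 8.41 pos [ 0.6192 -0.1419  0.1621] F press [ 7.9  3.7 -2.3] w 0.0312 gf 59.4
0.6 t 8.68 pos [ 0.613  -0.1439  0.1613] F press [10.   3.9 -1.5] w 0.0308 gf 59.3
0.66 t 8.96 pos [ 0.6059 -0.1462  0.1599] F press [8.8 4.1 1.9] w 0.0312 gf 59.1
0.72 t 9.23 pos [ 0.5992 -0.1483  0.1582] F press [8.9 4.2 2.8] w 0.0311 gf 59.0
0.74 t 9.48 pos [ 0.5971 -0.149   0.1576] F press [8.2 5.4 3.8] w 0.0305 gf 59.0
0.76 t 9.73 pos [ 0.5953 -0.1496  0.1571] F press [9.1 4.4 4.7] w 0.0309 gf 58.9
0.78 t 9.98 pos [ 0.593  -0.1503  0.1563] F press [9.  5.1 5.5] w 0.0313 gf 58.8
0.8 t 10.23 pos [ 0.5908 -0.151   0.1555] F press [8.7 5.2 6.9] w 0.0308 gf 58.8
0.82 t 10.48 pos [ 0.5886 -0.1518  0.1547] F press [9.1 6.8 6.7] w 0.0308 gf 58.9
0.84 t 10.73 pos [ 0.5863 -0.1525  0.1538] F press [8.6 6.4 7.8] w 0.0309 gf 58.7
0.86 t 10.98 pos [ 0.5841 -0.1532  0.1528] F press [8.  6.2 7.5] w 0.0309 gf 58.6
0.88 t 11.23 pos [ 0.5818 -0.154   0.1518] F press [6.7 6.8 9.3] w 0.0308 gf 58.5
0.9 t 11.48 pos [ 0.5799 -0.1545  0.1508] F press [ 7.2  6.7 10.4] w 0.0309 gf 58.5
hold t 11.98 pos [ 0.5799 -0.1545  0.1509] F press [ 7.5  6.9 10.8] w 0.0308 gf 58.5
est theta 0.8575863148521413
```

View pics/stop.png

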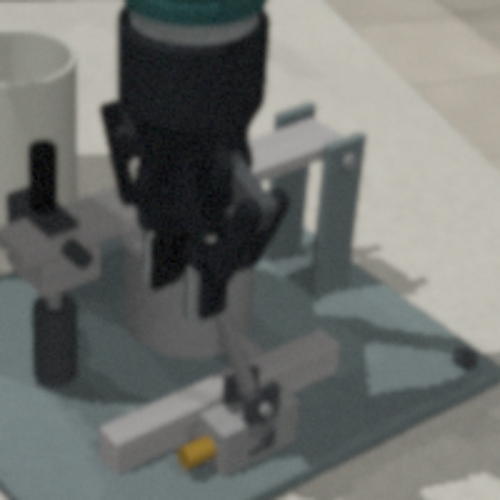

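The crop shows the lever leaning forward (rod from about (262, 405) to (230, 330)), with the fingers hiding the grip. The force shows no clear stop, so I'll check the angle against projected models.

```bash
cat >> m.py <<'E'
def proj(p,X):
    R=Rm(p['attitude']);t=-R.T@np.array(p['origin'],float)
    return cv2.projectPoints(np.array(X,float).reshape(-1,1,3),cv2.Rodrigues(R.T)[0],t,np.array(p['intrinsics'],float),np.array(p['dist'],float))[0][:,0]
def rod(th,a,b): 
    u=RZ@np.array([np.sin(.4-th),0,np.cos(.4-th)]);return D['lever_pivot']+np.array([a*u,b*u])
E
python3 - <<'E'
from m import *
p=r.read_camera('side')
print([(np.round(x['position'],1).tolist(),round(x['score'],2)) for x in r.pinpoint(p,'lever_knob')[:2]],[(np.round(x['position'],1).tolist(),round(x['score'],2)) for x in r.pinpoint(p,'lever_pivot')[:2]])
S=6;x0,y0=330,260
im=cv2.resize(p['frame'][y0:y0+95,x0:x0+100],None,fx=S,fy=S,interpolation=cv2.INTER_CUBIC)[:,:,::-1].copy()
c={.6:(0,0,255),.7:(0,255,0),.8:(255,0,0),.9:(0,255,255)}
for th,col in c.items():
    q=proj(p,rod(th,0,.125));print(th,q.round(1).tolist())
    q=((q-[x0,y0]+.5)*S).astype(int);cv2.line(im,tuple(map(int,q[0])),tuple(map(int,q[1])),col,1)
cv2.imwrite('pics/ov.png',im)
E
```

```text
[([203.7, 257.6], 0.41)] [([381.9, 338.5], 0.58)]
0.6 [[379.7, 340.0], [371.4, 278.7]]
0.7 [[379.7, 340.0], [364.4, 283.2]]
0.8 [[379.7, 340.0], [357.4, 288.5]]
0.9 [[379.7, 340.0], [350.7, 294.3]]
```

View pics/ov.png

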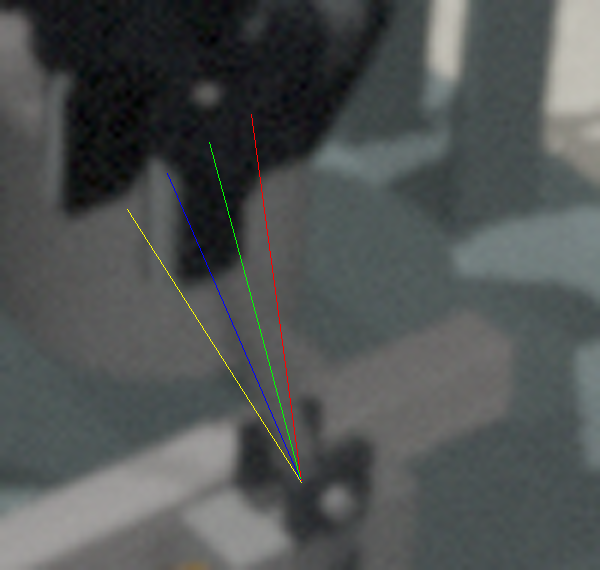

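The rod has low contrast in this overlay. I'll enhance it once without the lines.

```bash
python3 - <<'E'
from m import *
fs=[r.read_camera('side') for _ in range(8)];p=fs[0]
g=np.mean([f['frame'] for f in fs],0)
x0,y0,S=335,270,7
c=cv2.resize(g[y0:y0+80,x0:x0+80],None,fx=S,fy=S,interpolation=cv2.INTER_CUBIC).mean(2)
c=np.clip((c-40)*255/110,0,255).astype(np.uint8);c=cv2.createCLAHE(4,(4,4)).apply(c)
im=cv2.cvtColor(c,cv2.COLOR_GRAY2BGR)
for th,col in {.6:(0,0,255),.7:(0,255,0),.8:(255,0,0),.9:(0,255,255)}.items():
    for a in(.0,.05,.09):
        q=((proj(p,rod(th,a,a))[0]-[x0,y0]+.5)*S).astype(int);cv2.circle(im,tuple(map(int,q)),3,col,-1)
cv2.imwrite('pics/ov2.png',im)
E
```

```text
(no output)
```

View pics/ov2.png

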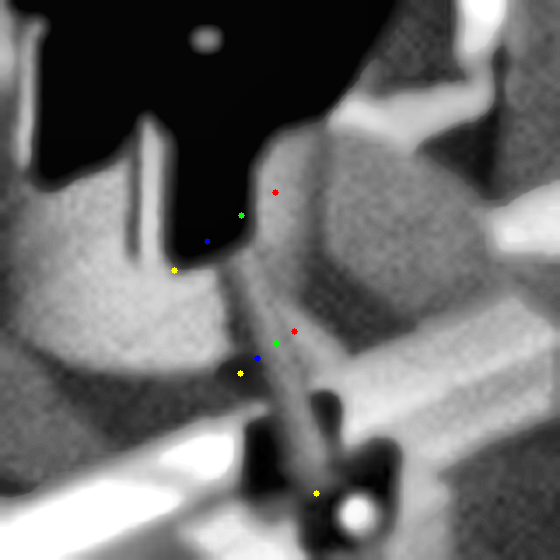

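The rod passes at about (272, 350) and (243, 270) in the crop, which reads roughly 0.73 rad, short of the full 0.8. The grip also appears to have crept about 14 mm. Pulling further could let it escape, so I'll ease it back, regrasp with that lead taken into account, and pull again.

```bash
python3 - <<'E'
from m import *
L=.125;p0=np.load('p0.npy')
def off(th): return RZ@np.array([L*(np.sin(.4-th)-np.sin(.4)),0,L*(np.cos(.4-th)-np.cos(.4))])
for th in [.78,.66,.54,.42,.3,.2,.12,.05,0]:
    r.servo_line(p0+off(th),rate=.06);s=st(th)
    if loc(s['wrist_force'])[0]<-6: break
p=r.read_camera('side');d=r.pinpoint(p,'lever_knob');print([(x['position'],x['score']) for x in d[:2]],'rest proj',proj(p,rod(0,.0,.125))[1])
cv2.imwrite('pics/back.png',cv2.resize(p['frame'][200:360,320:480],(640,600),interpolation=cv2.INTER_CUBIC)[:,:,::-1])
E
```

```text
0.78 t 12.98 pos [ 0.5896 -0.1514  0.1549] F press [3.3 3.7 4.2] w 0.0308 gf 59.9
0.66 t 13.38 pos [ 0.6026 -0.1472  0.1589] F press [1.7 4.1 4.9] w 0.0308 gf 59.4
0.54 t 13.78 pos [ 0.6165 -0.1428  0.1615] F press [1.9 4.6 5. ] w 0.0304 gf 59.4
0.42 t 14.18 pos [ 0.6307 -0.1382  0.1624] F press [1.9 4.4 3.3] w 0.0306 gf 59.5
0.3 t 14.58 pos [ 0.6449 -0.1337  0.1617] F press [0.  4.3 1.2] w 0.0307 gf 59.9
0.2 t 14.94 pos [ 0.6566 -0.1299  0.1598] F press [0.8 4.  0.1] w 0.031 gf 60.7
0.12 t 15.26 pos [ 0.6656 -0.127   0.1575] F press [-0.5  2.4  2.1] w 0.0304 gf 61.1
0.05 t 15.55 pos [ 0.6722 -0.125   0.1555] F press [-4.4  3.9  4.9] w 0.0306 gf 62.7
0 t 15.8 pos [ 0.673  -0.1247  0.1551] F press [-16.7   5.   15.8] w 0.031 gf 64.1
[([413.6, 265.0], 0.87)] rest proj [410.86314789 267.19885674]
```

View pics/back.png

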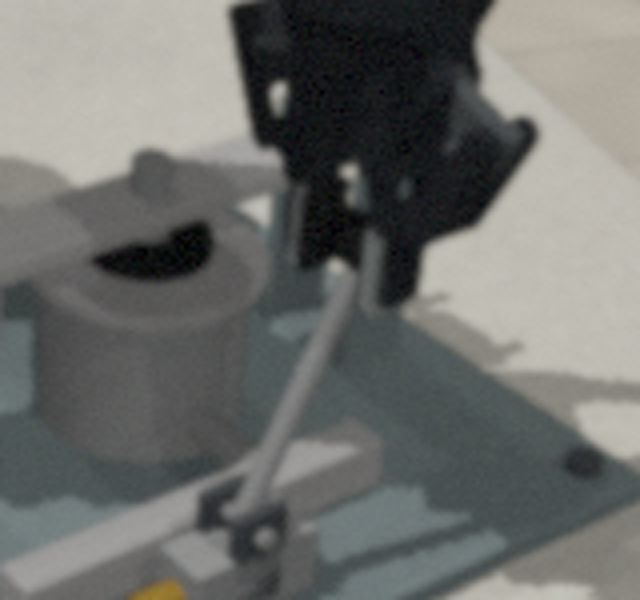

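The lever is against its rest stop: the force rises clearly to -17 N and the rod is back at its rest lean. Next I'll release, regrasp with the pads further back, and pull again quickly.

```bash
python3 - <<'E'
from m import *
L=.125;p0=np.load('p0.npy')
r.servo_line(p0+RZ@np.array([-.007,0,.002]),rate=.06);st('relax')
r.move_gripper(.05);st('open')
b=p0+RZ@np.array([.004,0,-.001])
r.servo_line(b,rate=.06)
r.move_gripper(.02);s=st('closed');b=np.array(s['position'])
np.save('b.npy',b)
def off(th): return RZ@np.array([L*(np.sin(.4-th)-np.sin(.4)),0,L*(np.cos(.4-th)-np.cos(.4))])
for th in [.2,.4,.6,.75,.85,.92,1.0,1.06]:
    r.servo_line(b+off(th)+[0,0,.002],rate=.09);s=st(th)
    d=RZ.T@(s['position']-b);print('  dx',d[0].round(4))
    F=loc(s['wrist_force'])
    if F[0]>20: break
r.dwell(.25);st('hold')
fs=[r.read_camera('side') for _ in range(4)];p=fs[0]
g=np.mean([f['frame'] for f in fs],0)
x0,y0,S=335,270,7
c=cv2.resize(g[y0:y0+80,x0:x0+80],None,fx=S,fy=S,interpolation=cv2.INTER_CUBIC).mean(2)
c=np.clip((c-40)*255/110,0,255).astype(np.uint8);c=cv2.createCLAHE(4,(4,4)).apply(c)
cv2.imwrite('pics/ov3.png',c)
E
```

```text
relax t 16.18 pos [ 0.6721 -0.125   0.1555] F press [-2.9  4.7  6.2] w 0.0306 gf 62.7
open t 16.5 pos [ 0.6731 -0.1256  0.1545] F press [-0.1  0.2  0. ] w 0.0503 gf 0.0
closed t 17.13 pos [ 0.6826 -0.1215  0.1519] F press [ 0.1  0.6 -0.3] w 0.0312 gf 60.0
0.2 t 17.57 pos [ 0.6603 -0.1286  0.1601] F press [  5.   0. -11.] w 0.0311 gf 61.0
  dx -0.0234
0.4 t 17.99 pos [ 0.638  -0.1358  0.1637] F press [ 7.3 -0.2 -8.7] w 0.0308 gf 60.6
  dx -0.0469
0.6 t 18.42 pos [ 0.616  -0.1429  0.1628] F press [ 8.5  2.2 -3. ] w 0.031 gf 59.8
  dx -0.0699
0.75 t 18.77 pos [ 0.5997 -0.1481  0.1593] F press [9.8 2.8 1.6] w 0.0309 gf 59.7
  dx -0.087
0.85 t 19.07 pos [ 0.5891 -0.1515  0.1555] F press [8.4 3.9 6.7] w 0.031 gf 60.0
  dx -0.0982
0.92 t 19.32 pos [ 0.5816 -0.1539  0.1522] F press [ 6.2  4.2 10.9] w 0.031 gf 60.4
  dx -0.1061
1.0 t 19.57 pos [ 0.5785 -0.1551  0.1501] F press [15.5  8.6 20. ] w 0.0305 gf 61.1
  dx -0.1094
1.06 t 19.82 pos [ 0.578  -0.1554  0.1496] F press [22.8 13.3 31.8] w 0.0309 gf 62.3
  dx -0.1099
hold t 20.07 pos [ 0.578  -0.1553  0.1496] F press [22.  12.9 32. ] w 0.0313 gf 62.3
```

View pics/ov3.png

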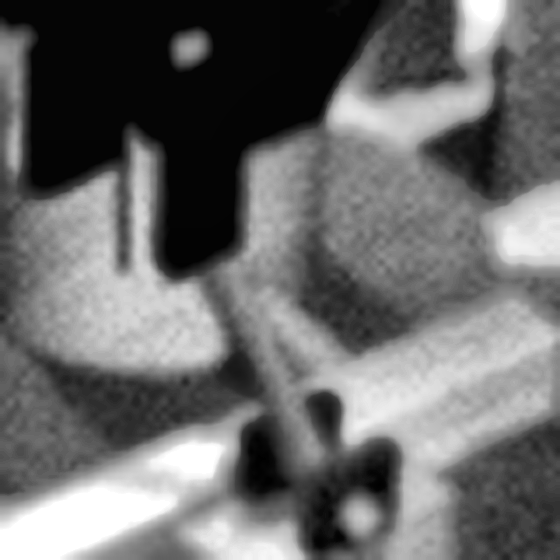

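The force now rises sharply (22/32 N) with no further travel, so the lever is on its stop. In the crop the rod runs from about (300, 430) to (225, 275). I'll ease it back and release it.

```bash
python3 - <<'E'
from m import *
L=.125;b=np.load('b.npy')
def off(th): return RZ@np.array([L*(np.sin(.4-th)-np.sin(.4)),0,L*(np.cos(.4-th)-np.cos(.4))])
for th in [.9,.7,.5,.3,.18,.1,.05,0]:
    r.servo_line(b+off(th),rate=.06);s=st(th)
    if loc(s['wrist_force'])[0]<-5: break
r.dwell(.2);s=st('rest')
r.servo_line(np.array(s['position'])+RZ@np.array([-.001,0,0]),rate=.05)
r.move_gripper(.05);s=st('open')
r.servo_line(np.array(s['position'])+[0,0,.07],rate=.15)
k=D['latch_knob']
r.move_pose(tcp(k+[0,0,.08]),ori);r.move_gripper(.045)
print(r.servo_line(tcp(k+[0,0,.006]),rate=.08,until_force=6)); st('at latch')
ps={n:r.read_camera(n) for n in('side','top')}
for q in ('lever_knob','latch_knob'): print(q,[[(np.round(x['position'],1).tolist(),round(x['score'],2)) for x in r.pinpoint(p,q)[:2]] for p in ps.values()])
cv2.imwrite('pics/latch.png',cv2.resize(ps['side']['frame'][190:350,250:450],(750,600),interpolation=cv2.INTER_CUBIC)[:,:,::-1])
E
```

```text
0.9 t 20.74 pos [ 0.5809 -0.1542  0.1515] F press [-0.2  4.7 14.5] w 0.0311 gf 60.7
0.7 t 21.31 pos [ 0.6016 -0.1475  0.1589] F press [-0.3  2.9  9.7] w 0.0308 gf 59.7
0.5 t 21.88 pos [ 0.6251 -0.1399  0.1624] F press [0.1 1.9 6.3] w 0.0309 gf 59.6
0.3 t 22.44 pos [ 0.6485 -0.1325  0.1612] F press [0.9 2.3 4.1] w 0.0306 gf 59.5
0.18 t 22.84 pos [ 0.6629 -0.1279  0.1583] F press [1.2 2.2 2.1] w 0.031 gf 59.7
0.1 t 23.16 pos [ 0.6716 -0.125   0.1556] F press [-0.3  0.9  1.6] w 0.031 gf 59.7
0.05 t 23.41 pos [ 0.676  -0.1237  0.1539] F press [-3.9  1.3  2.7] w 0.0311 gf 60.2
0 t 23.66 pos [ 0.6768 -0.1234  0.1535] F press [-17.1   2.8  15.2] w 0.0311 gf 61.6
rest t 23.86 pos [ 0.6768 -0.1234  0.1535] F press [-15.8   3.8  13.3] w 0.0309 gf 61.6
open t 24.48 pos [ 0.6765 -0.1238  0.1529] F press [ 0.4 -0.5 -0.1] w 0.0498 gf 0.0
False
at latch t 27.12 pos [ 0.5335 -0.0271  0.1508] F press [0.4 0.5 0.1] w 0.0453 gf 0.0
lever_knob [[([412.2, 266.9], 0.66)], [([421.3, 188.7], 0.65)]]
latch_knob [[([298.5, 249.8], 0.82)], []]
```

View pics/latch.png

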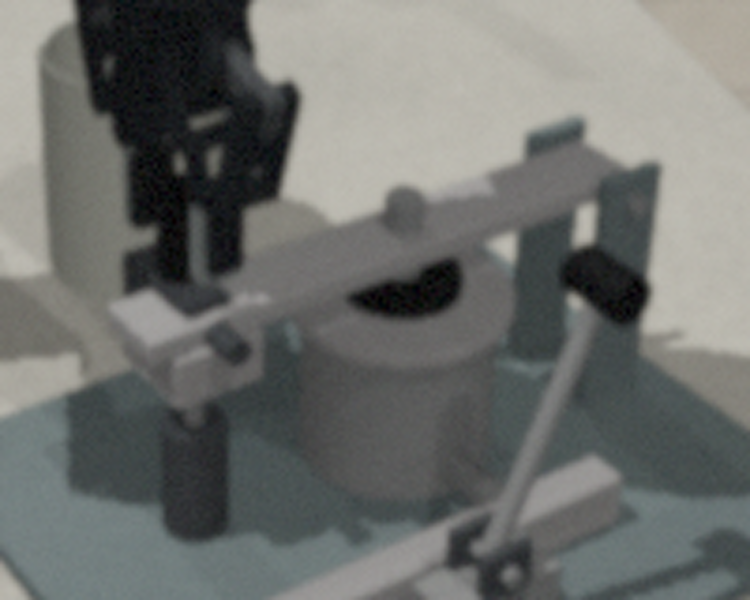

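The lever is back at its rest lean, with its grip at (605, 285) in the crop. The fingers straddle the latch knob near (180, 240). I'll close on it and pull sideways.

```bash
python3 - <<'E'
from m import *
r.move_gripper(.005);s=st('closed');q=np.array(s['position']);np.save('q.npy',q)
if s['grip_width']>.012:
    for d in np.arange(.003,.0205,.003):
        r.servo_line(q+RZ@np.array([0,d,0]),rate=.04);s=st(round(d,3));print('  dy',(RZ.T@(s['position']-q))[1].round(4))
        if loc(s['wrist_force'])[1]<-17: break
    r.dwell(.15)
E
```

```text
closed t 27.79 pos [ 0.5326 -0.0257  0.1507] F press [-0.4  6.   4.6] w 0.0167 gf 58.7
0.003 t 28.05 pos [ 0.5323 -0.0247  0.1506] F press [-0.9 -5.1 -0.6] w 0.0164 gf 58.8
  dy 0.0011
0.006 t 28.3 pos [ 0.5315 -0.0223  0.1506] F press [-0.9 -6.1 -1.8] w 0.0165 gf 58.8
  dy 0.0036
0.009 t 28.55 pos [ 0.5307 -0.0198  0.1506] F press [-0.9 -7.2 -1.6] w 0.0163 gf 58.8
  dy 0.0062
0.012 t 28.8 pos [ 0.5299 -0.0174  0.1506] F press [-1.6 -8.6 -0.7] w 0.0168 gf 58.8
  dy 0.0087
0.015 t 29.05 pos [ 0.5292 -0.0149  0.1506] F press [-1.  -9.6 -2. ] w 0.0168 gf 58.8
  dy 0.0113
0.018 t 29.3 pos [ 0.5284 -0.0124  0.1506] F press [ -1.6 -10.1  -2.1] w 0.0163 gf 58.8
  dy 0.0139
```

```bash
python3 - <<'E'
from m import *
q=np.load('q.npy')
def arc(th):
    x,z=-.22,.044
    return RZ@np.array([x*np.cos(th)+z*np.sin(th)-x,.018,-x*np.sin(th)+z*np.cos(th)-z])
for th in np.arange(.04,.49,.04):
    r.servo_line(q+arc(th),rate=.06);s=st(round(th,2))
    if abs(loc(s['wrist_force'])).max()>35: break
r.dwell(.4);st('hold')
p=r.read_camera('side');t=r.read_camera('top')
for n in('coupler','latch_knob','lever_knob','sample_mid','jar_mid','jug_mid'):
    a=[r.pinpoint(c,n)[:1] for c in(p,t)];print(n,[[(np.round(x['position'],1).tolist(),round(x['score'],2)) for x in y] for y in a])
    if n in('coupler','latch_knob') and all(a):print('  ',tri([ray(c,y[0]['position']) for c,y in zip((p,t),a)]))
for th in(.3,.4,.48):
    X=D['clamp_hinge']+RZ@np.array([-.22*np.cos(th)-.026*np.sin(th),0,.22*np.sin(th)-.026*np.cos(th)]);print(th,X.round(3),proj(p,X).round(1),proj(t,X).round(1))
E
```

```text
0.04 t 29.75 pos [ 0.53   -0.0119  0.1589] F press [  0.3 -10.8  -6. ] w 0.0165 gf 58.6
0.08 t 30.05 pos [ 0.5321 -0.0112  0.1674] F press [ 1.2 -9.6 -6. ] w 0.0164 gf 58.6
0.12 t 30.35 pos [ 0.5346 -0.0105  0.1761] F press [ -0.3 -10.4  -5.3] w 0.0161 gf 58.8
0.16 t 30.65 pos [ 0.5371 -0.0096  0.1843] F press [  0.5 -10.3  -6.6] w 0.0165 gf 58.7
0.2 t 30.95 pos [ 0.5405 -0.0087  0.1928] F press [-0.5 -9.4 -4.5] w 0.0167 gf 58.7
0.24 t 31.25 pos [ 0.5435 -0.0076  0.2005] F press [  0.1 -10.4  -6.4] w 0.0163 gf 58.7
0.28 t 31.55 pos [ 0.5475 -0.0064  0.2086] F press [ -0.4 -10.   -5.9] w 0.0165 gf 58.7
0.32 t 31.85 pos [ 0.5514 -0.0051  0.2164] F press [  0.2 -10.9  -6.8] w 0.0163 gf 58.7
0.36 t 32.15 pos [ 0.5556 -0.0038  0.2242] F press [ -0.4 -10.   -5.7] w 0.0166 gf 58.8
0.4 t 32.45 pos [ 0.5602 -0.0023  0.2315] F press [ -1.2 -10.3  -5.1] w 0.0167 gf 58.6
0.44 t 32.75 pos [ 0.5645 -0.0009  0.2383] F press [ -1.6 -10.2  -7.3] w 0.0163 gf 58.7
0.48 t 33.05 pos [0.5697 0.0007 0.2457] F press [-2.1 -9.5 -5.6] w 0.0166 gf 58.8
hold t 33.45 pos [0.5696 0.0007 0.2455] F press [-1.8 -9.8 -5.4] w 0.0163 gf 58.8
coupler [[([387.5, 445.8], 0.67)], [([375.6, 260.6], 0.89)]]
   (array([ 0.63665829, -0.08521706, -0.25259831]), [np.float64(0.04994308007918398), np.float64(0.049943080079183855)])
latch_knob [[([311.6, 187.4], 0.94)], [([357.6, 241.7], 0.94)]]
   (array([0.56472357, 0.00066589, 0.25683301]), [np.float64(0.0018701452847600679), np.float64(0.0018701452847600867)])
lever_knob [[([412.1, 267.9], 0.65)], []]
sample_mid [[([202.8, 255.6], 0.61)], [([281.6, 342.5], 0.91)]]
jar_mid [[([388.5, 445.1], 0.77)], [([503.7, 251.8], 0.8)]]
jug_mid [[([287.5, 230.7], 0.83)], [([250.0, 256.7], 0.61)]]
0.3 [ 0.539 -0.038  0.165] [[302.9 253.7]] [[376.4 264.1]]
0.4 [ 0.544 -0.036  0.187] [[305.7 240.7]] [[376.5 260.1]]
0.48 [ 0.549 -0.034  0.204] [[308.8 230.1]] [[376.2 256. ]]
```

The latch knob measures about 91 mm up (theta ≈ 0.44), the arm is steady, the lever is at rest and the bystanders haven't moved. Handing in.

```bash
python3 -c "
from m import *
st();print(r.job_done())"
```

```text
t 34.15 pos [0.5696 0.0007 0.2455] F press [ -1.8 -11.   -5.6] w 0.0164 gf 58.8
the job is handed in; nothing more can be done
None
```

I vented the press, unlatched the clamp arm and handed the job in at about 34 s, still holding the arm up and still at about 0.44 rad (coupler some 9 to 10 cm up) with the jug, bottle and jar unmoved; the first lever pull stopped short of a clear stop, so I eased it back and pulled again to a firm stop, and no verdict was returned.

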